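Set the full-bin tags on the gamelan tuner's board

ROBOT

A 6-joint arm with a two-finger parallel gripper is mounted at the origin on the work surface. World frame = base frame: x ahead of the robot, y to its left, z up, the work surface at z = 0. Lengths are in mm, angles in rad, forces in N, time in s.
With the tool pointing down it reaches from about 275 to 750 mm from the base axis. Payload 10.2 kg.
Tool frame: the origin (TCP) lies midway between the tips of the shut fingers; the grasp point (between the pads) lies 19 mm behind it; z points along the fingers, y is the direction in which the jaws open and shut (so a half turn about z gives the same grasp; the last joint's range is limited). The gripper opens to 85 mm and grips with 20 to 120 N. Pads are 22 mm wide; open, the fingers measure 114 mm over their backs; the gripper's body (76 mm by 85 mm) begins 54 mm behind the grasp point. The pads swing forward as they close: fully open they stand 13 mm farther back than shut.
Start: joints at [0.961, 0.313, 1.498, -0, 1.331, -0.223], TCP at [198.057, 486.215, 231.294] pointing down, gripper open.
Joint ranges: [-2.94, 2.94], [-0.97, 2.17], [0.19, 2.56], [-1.23, 4.37], [0.02, 3.11], [-2.88, 2.88]. Speed limits (rad/s): [2.39, 2.39, 3.01, 3.14, 3.14, 3.14].

INTERFACE

Orientations are given as a unit quaternion [w, x, y, z].
In Python, from rig import ctrl gives the robot as it stands.
- The arm moves only by the tool carry_out, never from a script. Its argument "plan" is a list of rows, each a list of 3 entries, a list of its own where there are three numbers: the finger opening in mm, from 0 to 85.4, then the shift along the tool's x, y, z in mm, then the turn, a rotation vector about the tool's x, y, z in units of 6 degrees (1.0 is 6 degrees). In form: [[grip, [x, y, z], [ax, ay, az]], ...]. A call has 1 to 20 rows; each row shifts and turns the commanded pose from where the row before left it, along the tool's axes as they then stand; what a row does not reach is not made up. A row lasts 1/12 s, in which the tool goes at most 41.7 mm and 7.16 degrees, less where a joint would pass 70% of its speed; a pose out of reach is approached as far as the arm can. A call with a gripper value outside its range is refused whole. The fingers move at their own pace and stop on an object; "grip_force" is the grip in N (left out, the last holds). Time passes only in rows, so rows that do not move let the fingers close. It gives the time, the measured TCP pose, the force and the opening at its end, in the units of the state.
- ctrl.sense(): the state, without advancing time (a new reading comes with each control period).
- ctrl.capture(name): name is "side" or "top"; returns a dict with "color" (400x640x3 uint8, blue, green, red), "range_z" (400x640 float32, mm along the optical axis (not along the pixel's ray), 0 where there is no reading), "fx", "fy", "cx", "cy" (pixels), "cam_to_world" (4x4, takes a point from camera to world coordinates). Camera axes: x right, y up, looking along -z (the intrinsics and any distortion apply to the point x, -y, -z); pixel columns grow to the right and rows downward; lengths in mm; the calibration is good to about 2 mm. A picture is of the moment at which its call begins.
- ctrl.finish_job(): hands the job in, once; it reports no verdict.
The state is a dict: "time_s": time; "joints": joint angles; "dq": joint speeds; "tau": joint torques, N m; "eef_pos": TCP position; "ee_rot": TCP orientation; "force": force on the tool from outside, world axes, zero at the start; "wrist_torque": the same for the moment, N m; "grip_width": opening from 0.0 (shut) to 1.0 (fully open).
Only numpy, scipy, OpenCV 4.12 (cv2) and the standard library are available. Lean on these libraries where they do the work, as an engineer would, in place of code of your own. Each camera call takes 0.05 s, during which the arm holds its last target.

TASK

Each bin of bronze keys has a hinged wooden tag in front of it on the board: tip the tags gently over with a fingertip just past upright, letting each fall the rest of the way by itself and without jamming it against its stop, so that the brass ring looks up at exactly those bins that are full (a key in all five slots), and the straight brass bar looks up at every other bin. Leave the tags that are already right as they are, and do not pick up or push aside the bins or any of the things lying about.

Things in the scene. Friction and masses are not known exactly. Their poses are not given: they have to be found in the camera images.
- board: Palm-wood tag board fixed to the table, 120 (x) x 620 (y) x 15 mm; origin at the centre of its underside; its x axis points across it, away from the robot and towards the row of bins; its y axis runs along the row of four tags. Tags stand at y = -210, -70, 70 and 210 mm on it, with one bin opposite each, its centre 195 mm further along the board's x (near wall of the bin at 125 mm).
- place1 (a point): Point on the table where the bin of tag 1 stands, 195 mm from its stand along the board's x; the bin whose origin lies within about 10 mm of it is the bin of tag 1.
- tag1 (a joint): Lean of tag 1. 0 = upright; +0.6 rad (stop) = leaning away from the robot (+x), towards its bin: the face with the round brass RING looks up, 'full'; -0.6 rad (stop) = leaning towards the robot: the face with the straight brass BAR looks up, 'not full'. Slight friction; more than about 0.15 rad past upright it falls on by itself to that stop, within about 1.5 s. Pushed up, its edge slides up the finger. Do not jam it on its stop.
- stand1: Fixed pale stand, 30 x 90 mm, 28 mm high, at varying places on the board, axes as the board's. Origin on the board's top (z 15 mm). It carries tag 1: a 50 g dark wooden plate hinged on a pin along y, 20 mm above this origin; 72 wide (y), 8 thick, reaching 70 mm from the pin; at a stop its free edge overhangs, 93 mm above the table and 40 mm in x from the pin.
- place2 (a point): Point on the table where the bin of tag 2 stands, 195 mm from its stand along the board's x; the bin whose origin lies within about 10 mm of it is the bin of tag 2.
- tag2 (a joint): Lean of tag 2. 0 = upright; +0.6 rad (stop) = leaning away from the robot (+x), towards its bin: the face with the round brass RING looks up, 'full'; -0.6 rad (stop) = leaning towards the robot: the face with the straight brass BAR looks up, 'not full'. Slight friction; more than about 0.15 rad past upright it falls on by itself to that stop, within about 1.5 s. Pushed up, its edge slides up the finger. Do not jam it on its stop.
- stand2: Fixed pale stand, 30 x 90 mm, 28 mm high, at varying places on the board, axes as the board's. Origin on the board's top (z 15 mm). It carries tag 2: a 50 g dark wooden plate hinged on a pin along y, 20 mm above this origin; 72 wide (y), 8 thick, reaching 70 mm from the pin; at a stop its free edge overhangs, 93 mm above the table and 40 mm in x from the pin.
- place3 (a point): Point on the table where the bin of tag 3 stands, 195 mm from its stand along the board's x; the bin whose origin lies within about 10 mm of it is the bin of tag 3.
- tag3 (a joint): Lean of tag 3. 0 = upright; +0.6 rad (stop) = leaning away from the robot (+x), towards its bin: the face with the round brass RING looks up, 'full'; -0.6 rad (stop) = leaning towards the robot: the face with the straight brass BAR looks up, 'not full'. Slight friction; more than about 0.15 rad past upright it falls on by itself to that stop, within about 1.5 s. Pushed up, its edge slides up the finger. Do not jam it on its stop.
- stand3: Fixed pale stand, 30 x 90 mm, 28 mm high, at varying places on the board, axes as the board's. Origin on the board's top (z 15 mm). It carries tag 3: a 50 g dark wooden plate hinged on a pin along y, 20 mm above this origin; 72 wide (y), 8 thick, reaching 70 mm from the pin; at a stop its free edge overhangs, 93 mm above the table and 40 mm in x from the pin.
- place4 (a point): Point on the table where the bin of tag 4 stands, 195 mm from its stand along the board's x; the bin whose origin lies within about 10 mm of it is the bin of tag 4.
- tag4 (a joint): Lean of tag 4. 0 = upright; +0.6 rad (stop) = leaning away from the robot (+x), towards its bin: the face with the round brass RING looks up, 'full'; -0.6 rad (stop) = leaning towards the robot: the face with the straight brass BAR looks up, 'not full'. Slight friction; more than about 0.15 rad past upright it falls on by itself to that stop, within about 1.5 s. Pushed up, its edge slides up the finger. Do not jam it on its stop.
- stand4: Fixed pale stand, 30 x 90 mm, 28 mm high, at varying places on the board, axes as the board's. Origin on the board's top (z 15 mm). It carries tag 4: a 50 g dark wooden plate hinged on a pin along y, 20 mm above this origin; 72 wide (y), 8 thick, reaching 70 mm from the pin; at a stop its free edge overhangs, 93 mm above the table and 40 mm in x from the pin.
- bin1: Loose open teak bin, 140 (x) x 100 (y) x 48 mm, with 5 slots side by side for upright bronze keys (each 122 long, 7 mm thick, tops 51 mm above the table); holds only 3 keys, 2 slots are empty: NOT full. Origin at the centre of its underside. It stays where it is.
- bin2: Loose open teak bin, 140 (x) x 100 (y) x 48 mm, with 5 slots side by side for upright bronze keys (each 122 long, 7 mm thick, tops 51 mm above the table); all 5 slots hold a key: FULL. Origin at the centre of its underside. It stays where it is.
- bin3: Loose open teak bin, 140 (x) x 100 (y) x 48 mm, with 5 slots side by side for upright bronze keys (each 122 long, 7 mm thick, tops 51 mm above the table); all 5 slots hold a key: FULL. Origin at the centre of its underside. It stays where it is.
- bin4: Loose open teak bin, 140 (x) x 100 (y) x 48 mm, with 5 slots side by side for upright bronze keys (each 122 long, 7 mm thick, tops 51 mm above the table); holds no key: NOT full. Origin at the centre of its underside. It stays where it is.
- whetstone: Round brown whetstone, diameter 40, height 18 mm, on the board between two tags; origin at its underside. Not to be moved.
- weight: Brass ring weight, diameter 34, height 14 mm, on the board between two tags; origin at its underside. Not to be moved.
- cork: Cork block 45 x 25 x 18 mm, on the board between two tags; origin at its underside. Not to be moved.
- mallet: Mallet with brass-capped head, 210 mm long, 44 mm high, on the table to the robot's right; origin at its underside. Not to be moved.
- scraper: Steel scraper with wooden handle, 205 mm long, 18 mm high, on the table to the robot's left; origin at its underside. Not to be moved.
- genderkey: Half-tuned bronze key 200 x 45 mm on two felt strips, 20 mm high, to the robot's left; origin at its underside. Not to be moved.
- oil: Oil jar, diameter 48, height 110 mm, to the robot's right; origin at its underside. Not to be moved.
Things that resemble listed ones, but are neither listed nor needed, are in the scene too. What is shaped like the bin3 but orange or white is not meant. Leave any purple look-alike of the bin1 alone.

How it is judged (in metres and radians):
At the end, for the whole second after the job is handed in: Every tag lies over towards its stop (beyond 0.5 rad of 0.6) and at rest: ring face up (positive) opposite the two full bins, bar face up (negative) opposite the other two; bins within 15 mm and all other loose things within 20 mm of where they started (((horizontal distance between any of bin2, bin3 and place1 below 0.05 m and value of joint tag1 above 0.5 rad) or (horizontal distance between any of bin1, bin4 and place1 below 0.05 m and value of joint tag1 below -0.5 rad)) and ((horizontal distance between any of bin2, bin3 and place2 below 0.05 m and value of joint tag2 above 0.5 rad) or (horizontal distance between any of bin1, bin4 and place2 below 0.05 m and value of joint tag2 below -0.5 rad)) and ((horizontal distance between any of bin2, bin3 and place3 below 0.05 m and value of joint tag3 above 0.5 rad) or (horizontal distance between any of bin1, bin4 and place3 below 0.05 m and value of joint tag3 below -0.5 rad)) and ((horizontal distance between any of bin2, bin3 and place4 below 0.05 m and value of joint tag4 above 0.5 rad) or (horizontal distance between any of bin1, bin4 and place4 below 0.05 m and value of joint tag4 below -0.5 rad)) and velocity of joint tag1 between -0.1 and 0.1 rad/s and velocity of joint tag2 between -0.1 and 0.1 rad/s and velocity of joint tag3 between -0.1 and 0.1 rad/s and velocity of joint tag4 between -0.1 and 0.1 rad/s and distance of each of bin1, bin2, bin3, bin4 from where it was at the start of the episode below 0.015 m and distance of each of whetstone, weight, cork, mallet, scraper, genderkey, oil from where it was at the start of the episode below 0.02 m); the robot touches nothing.
It fails at once if a tag that was right from the start is tipped past upright ((horizontal distance between any of bin2, bin3 and place1 below 0.05 m and value of joint tag1 below 0 rad) or (horizontal distance between any of bin1, bin4 and place2 below 0.05 m and value of joint tag2 above 0 rad) or (horizontal distance between any of bin1, bin4 and place3 below 0.05 m and value of joint tag3 above 0 rad) or (horizontal distance between any of bin2, bin3 and place4 below 0.05 m and value of joint tag4 below 0 rad)).
It fails at once if a tag is pushed with more than 25 N (contact force between any of the fingers, the arm and stand1 above 25 N or contact force between any of the fingers, the arm and stand2 above 25 N or contact force between any of the fingers, the arm and stand3 above 25 N or contact force between any of the fingers, the arm and stand4 above 25 N).
It fails at once if a bin is lifted, or pushed more than 15 mm (distance of any of bin1, bin2, bin3, bin4 from where it was at the start of the episode above 0.015 m).
It fails at once if another loose thing is lifted, or moved more than 20 mm (distance of any of whetstone, weight, cork, mallet, scraper, genderkey, oil from where it was at the start of the episode above 0.02 m).
It also fails if it takes over 64 s, if anything falls off the work surface, if the arm or the gripper's body presses on something with over 40 N, if the wrist force passes 120 N, or if a joint passes its speed limit or range.

## Working session

There is one attempt and no reset: what is moved stays moved. The work goes in short steps, Python scripts to look and compute and a tool call to move; the robot and the scene stay as the last step left them, time stands still between calls to the robot, and variables do not carry over. Pictures are saved under pics/ and viewed, and the job is handed in when it is done.

Besides the shell and the picture viewer there is one more tool, called after "Emit:" as name([rows], argument=value, ...), one row to a line, values as JSON. carry_out: Moves the arm, as the interface text tells. Its arguments: {"type":"object","properties":{"plan":{"type":"array"},"grip_force":{"type":"number"}},"required":["plan"]}

```bash
mkdir -p pics; ls; python3 - <<'E'
from rig import ctrl
import cv2,json,numpy as np
s=ctrl.sense(); print(s)
for n in("top","side"):
    c=ctrl.capture(n); cv2.imwrite(f"pics/{n}0.png",c["color"]); np.savez(f"{n}0.npz",**c)
    print(n,c["fx"],c["fy"],c["cx"],c["cy"],np.round(c["cam_to_world"],3).tolist(),c.keys())
E
```

```text
pics
{'time_s': 0.0, 'joints': array([ 9.60607545e-01,  3.13463862e-01,  1.49845530e+00, -8.93633086e-06,
        1.33100097e+00, -2.23397531e-01]), 'dq': array([-4.20743904e-04, -1.49243552e-04, -4.76417068e-04,  5.46434101e-04,
       -2.61719755e-05,  1.10414879e-03]), 'tau': array([-8.17771597e-04, -4.12268257e+01, -2.59738809e+01, -2.57652255e-04,
        4.19353208e-03,  1.17225875e-05]), 'eef_pos': array([197.89671616, 485.98821777, 230.72112688]), 'ee_rot': array([-2.64733493e-04,  1.92191232e-01,  9.81357269e-01, -6.08674319e-04]), 'force': array([ 0.00354943,  0.05971839, -0.0625506 ]), 'wrist_torque': array([0.01100184, 0.01990521, 0.01710563]), 'grip_width': 1.0004950544453957}
top 407.3596718114925 407.3596718114925 321.44142446749237 198.47270727995985 [[-0.004, 0.985, -0.173, 344.437], [-1.0, -0.002, 0.012, 1.127], [0.012, 0.173, 0.985, 1237.723], [0.0, 0.0, 0.0, 1.0]] dict_keys(['color', 'range_z', 'fx', 'fy', 'cx', 'cy', 'cam_to_world'])
side 408.2580057198558 408.2580057198558 324.2878864113052 206.57692487079996 [[0.906, 0.237, -0.35, 40.536], [-0.422, 0.533, -0.733, -1037.732], [0.013, 0.812, 0.584, 864.848], [0.0, 0.0, 0.0, 1.0]] dict_keys(['color', 'range_z', 'fx', 'fy', 'cx', 'cy', 'cam_to_world'])
```

View pics/top0.png

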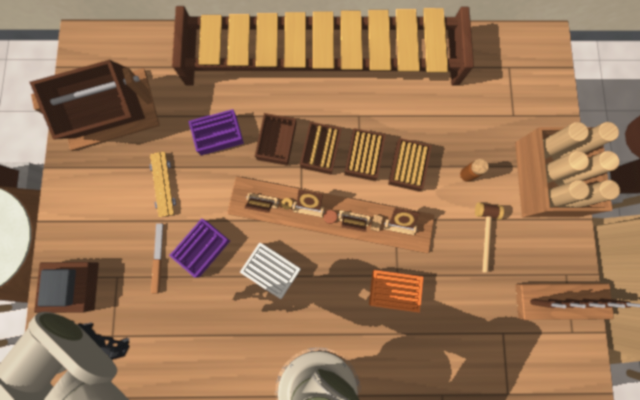

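View pics/side0.png

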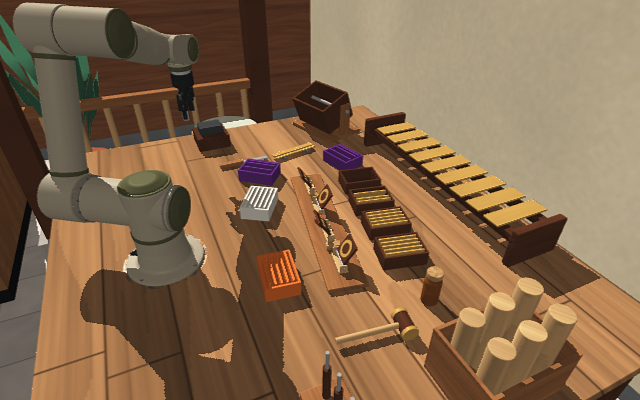

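```bash
python3 - <<'E'
import cv2
a=cv2.imread("pics/top0.png")[100:255,220:440]; cv2.imwrite("pics/t1.png",cv2.resize(a,None,fx=3.6,fy=3.6,interpolation=cv2.INTER_CUBIC))
a=cv2.imread("pics/side0.png")[155:300,270:440]; cv2.imwrite("pics/s1.png",cv2.resize(a,None,fx=4,fy=4,interpolation=cv2.INTER_CUBIC))
E
```

```text
(no output)
```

View pics/t1.png

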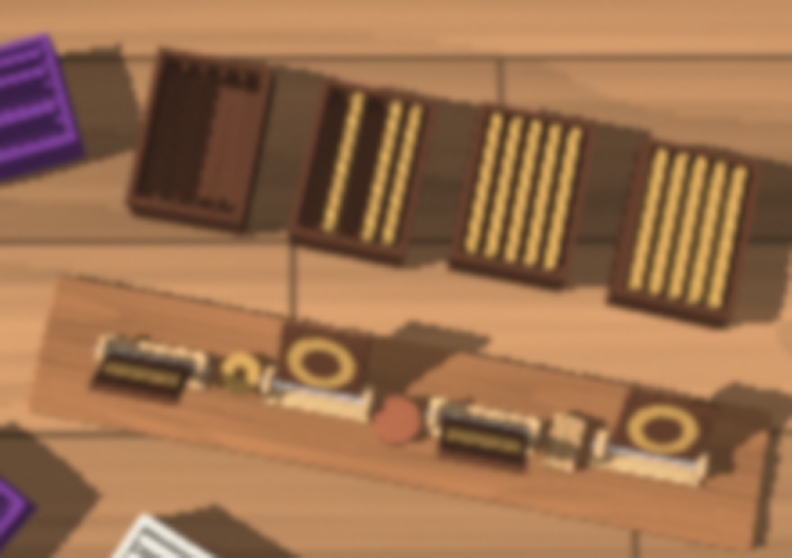

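View pics/s1.png

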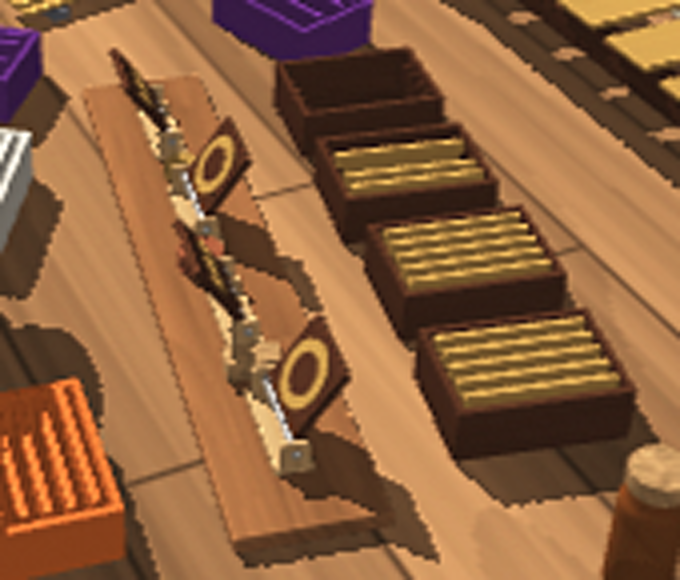

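```bash
cat > h.py <<'E'
import numpy as np,cv2
def load(n):
    d=np.load(n+".npz"); return {k:d[k] for k in d}
def rays(c,u,v):
    M=c["cam_to_world"]; d=np.stack([(u-c["cx"])/c["fx"],-(v-c["cy"])/c["fy"],-np.ones_like(u,dtype=float)],-1)
    return M[:3,3],d@M[:3,:3].T
def cloud(c):
    v,u=np.mgrid[0:400,0:640]; o,d=rays(c,u.astype(float),v.astype(float)); P=o+d*c["range_z"][...,None]; P[c["range_z"]==0]=np.nan; return P
def onplane(c,u,v,z):
    o,d=rays(c,np.array([u],float),np.array([v],float)); d=d[0]; return o+d*(z-o[2])/d[2]
E
python3 - <<'E'
from h import *
c=load("top0"); P=cloud(c)
u0,v0=220,100
# board corners at z=15 from enlarged crop
for n,(a,b) in dict(TL=(62,273),BL=(30,412),BR=(757,548),TR=(780,430)).items():
    print(n,np.round(onplane(c,a/3.6+u0,b/3.6+v0,15),1), np.round(P[int(b/3.6+v0),int(a/3.6+u0)],0))
print("depth z of board", np.nanmedian(P[225:230,300:340,2]), "table",np.nanmedian(P[260:270,440:460,2]))
# pale stands
h=cv2.cvtColor(c["color"],cv2.COLOR_BGR2HSV)
m=np.zeros((400,640),bool); m[185:240,225:435]=1
for i,(x,y) in enumerate([(651,470),(487,406),(318,400),(155,352)],1):
    print(i,"pale rows px",x/3.6+u0,y/3.6+v0)
# z>80 = tag edges
hi=(m&(P[...,2]>60)).astype(np.uint8)
n,l,s,ce=cv2.connectedComponentsWithStats(hi)
for i in range(1,n):
    if s[i,4]>8:
        q=P[l==i]; e=q[q[:,2]>np.nanmax(q[:,2])-12]
        print(ce[i].round(1),s[i,4],"zmax",q[:,2].max().round(1),"mean",e.mean(0).round(1),"min",q.min(0).round(0),"max",q.max(0).round(0))
mm=m&(P[...,2]>36)&(P[...,2]<50)&(h[...,2]>150)
n,l,s,ce=cv2.connectedComponentsWithStats(mm.astype(np.uint8))
for i in range(1,n):
    if s[i,4]>5:
        q=P[l==i]; print("stand",ce[i].round(1),s[i,4],q.mean(0).round(1))
E
```

```text
TL [629.9 244.6  15. ] [635. 248.   3.]
BL [510.4 267.5  15. ] [514. 272.   1.]
BR [ 395.3 -338.4   15. ] [ 397. -342.   -2.]
TR [ 493.8 -362.7   15. ] [ 497. -365.   -0.]
depth z of board 14.430339127081197 table -0.517849560797913
1 pale rows px 400.83333333333337 230.55555555555554
2 pale rows px 355.27777777777777 212.77777777777777
3 pale rows px 308.3333333333333 211.11111111111111
4 pale rows px 263.05555555555554 197.77777777777777
[309.3 197.2] 307 zmax 96.5 mean [559.8  19.7  90.7] min [531. -15.  60.] max [573.  58.  96.]
[258.2 206.1] 224 zmax 97.2 mean [517.3 171.2  91.6] min [506. 134.  60.] max [547. 205.  97.]
[404.7 215.5] 303 zmax 95.9 mean [ 505.4 -253.7   90.6] min [ 478. -290.   60.] max [ 518. -216.   96.]
[353.6 224.7] 229 zmax 97.3 mean [ 463.4 -102.3   91.3] min [ 452. -142.   61.] max [493. -68.  97.]
stand [247.9 196.3] 15 [561.1 205.5  42.4]
stand [275.7 200.5] 10 [548.3 122.7  41.4]
stand [293.9 205.1] 17 [534.3  68.3  42. ]
stand [306.5 207.2] 31 [527.9  31.   42.6]
stand [319.3 210.7] 24 [517.7  -7.   40.6]
stand [340.1 214.3] 16 [506.4 -68.6  42. ]
stand [368.2 218.5] 8 [ 493.7 -151.7   42.2]
stand [386.6 223.2] 20 [ 479.7 -205.9   41.6]
stand [400.5 225.6] 32 [ 472.4 -246.6   41.9]
stand [413.6 229.2] 20 [ 462.  -285.3   40.9]
```

The top view reads as follows, right to left:

| Tag | Tag px | Bin px | Bin | Face now | Action |
|---|---|---|---|---|---|
| 1 | (404,220) | (410,163) | 5 keys | ring | right, leave |
| 2 | (354,222) | (365,154) | 5 keys | bar | tip to +x |
| 3 | (309,200) | (321,147) | 3 keys | ring | tip to −x |
| 4 | (260,203) | (276,138) | empty | bar | right, leave |

The purple (215,132), (200,248), white (270,270) and orange (397,290) bins are look-alikes. They aren't opposite any tag, so they don't count.

Measured pins are tag 2 ≈ (498,-109) and tag 3 ≈ (525,27). Board yaw is about −11.2°, and the spacing between tags 2 and 4 came out at 279 mm against 280 expected.

Next I turn the tool to the board's axes, shut the gripper and travel high.

Emit:
carry_out([
  [0,[0,0,0],[0,0,-0.92]],
  [0,[0,0,0],[0,0,-0.92]],
  [0,[-16,-25,0],[0,0,0]],
  [0,[-16,-25,0],[0,0,0]],
  [0,[-16,-25,0],[0,0,0]],
  [0,[-16,-25,0],[0,0,0]],
  [0,[-16,-25,0],[0,0,0]],
  [0,[-16,-25,0],[0,0,0]],
  [0,[-16,-25,0],[0,0,0]],
  [0,[-16,-25,0],[0,0,0]],
  [0,[-16,-25,0],[0,0,0]],
  [0,[-16,-25,0],[0,0,0]],
  [0,[-16,-25,0],[0,0,0]],
  [0,[-16,-25,0],[0,0,0]],
  [0,[-16,-25,0],[0,0,0]],
  [0,[-16,-25,0],[0,0,0]],
  [0,[-16,-25,0],[0,0,0]],
  [0,[-16,-25,0],[0,0,0]],
  [0,[-16,-25,0],[0,0,0]],
  [0,[0,0,0],[0,0,0]],
])

```text
time_s: 1.77
eef_pos: [384.2, 13.2, 231.1]
ee_rot: [-0.0, 0.099, 0.995, -0.0]
force: [0.3, 0.4, -0.5]
grip_width: -0.005
```

```bash
cat > st.py <<'E'
from rig import ctrl
import numpy as np
from scipy.spatial.transform import Rotation as R
s=ctrl.sense(); q=s["ee_rot"]; M=R.from_quat([q[1],q[2],q[3],q[0]]).as_matrix()
print(round(s["time_s"],2),s["eef_pos"].round(1),"F",s["force"].round(2),"grip",round(s["grip_width"],3)); print("toolx",M[:,0].round(3),"z",M[:,2].round(3))
bx=np.array([.981,-.195,0]);by=np.array([.195,.981,0])
for n,p in dict(pin2=(498.1,-109.2,0),pin3=(525.1,26.6,0)).items():
    d=s["eef_pos"]-p; print(n,"tcp rel pin board x,y,z",(d@bx).round(1),(d@by).round(1),d[2].round(1))
E
python3 st.py
```

```text
1.77 [384.2  13.2 231.1] F [ 0.29  0.41 -0.45] grip -0.005
toolx [-0.98   0.197 -0.   ] z [-0.    -0.001 -1.   ]
pin2 tcp rel pin board x,y,z -135.6 97.9 231.1
pin3 tcp rel pin board x,y,z -135.6 -40.6 231.1
```

Emit:
carry_out([
  [0,[-12,-20,0],[0,0,0]],
  [0,[-12,-20,0],[0,0,0]],
  [0,[-12,-20,0],[0,0,0]],
  [0,[-12,-20,0],[0,0,0]],
  [0,[-12,-18,0],[0,0,0]],
  [0,[0,0,25],[0,0,0]],
  [0,[0,0,25],[0,0,0]],
  [0,[0,0,25],[0,0,0]],
  [0,[0,0,25],[0,0,0]],
  [0,[0,0,25],[0,0,0]],
  [0,[0,0,24],[0,0,0]],
  [0,[0,0,0],[0,0,0]],
  [0,[0,0,0],[0,0,0]],
])

```text
time_s: 2.85
eef_pos: [422.6, -90.6, 82.1]
ee_rot: [-0.001, 0.097, 0.995, 0.0]
force: [0.5, -0.2, -0.4]
grip_width: -0.001
```

```bash
python3 st.py; python3 - <<'E'
from rig import ctrl
import cv2
c=ctrl.capture("side")["color"]; cv2.imwrite("pics/s2.png",cv2.resize(c[130:300,250:440],None,fx=4,fy=3.5,interpolation=cv2.INTER_CUBIC))
c=ctrl.capture("top")["color"]; cv2.imwrite("pics/t2.png",cv2.resize(c[170:260,270:430],None,fx=5,fy=5,interpolation=cv2.INTER_CUBIC))
E
```

```text
2.85 [422.6 -90.6  82.1] F [ 0.46 -0.19 -0.4 ] grip -0.001
toolx [-0.981  0.193  0.002] z [-0.002  0.001 -1.   ]
pin2 tcp rel pin board x,y,z -77.7 3.6 82.1
pin3 tcp rel pin board x,y,z -77.7 -134.9 82.1
```

View pics/s2.png

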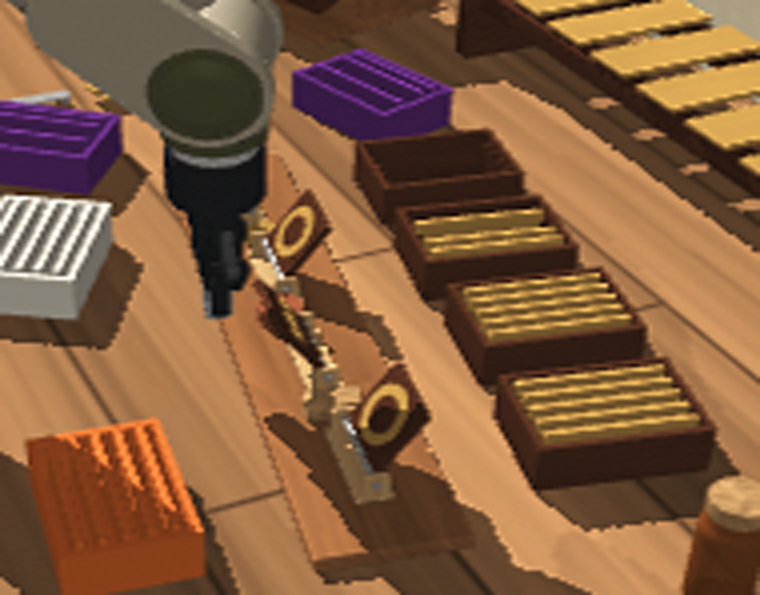

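View pics/t2.png

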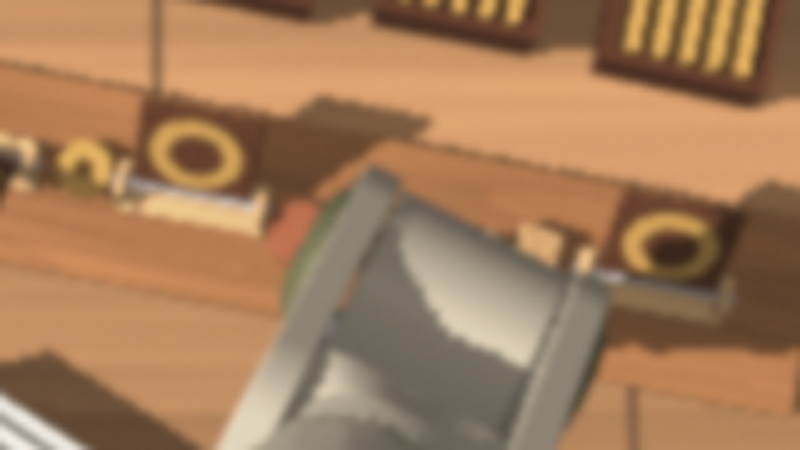

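The side view shows the shut fingers at about (218,300), on the robot's side of tag 2 (290,315) and centred on it. Nothing is touching yet, so I push slowly along the board's +x.

Emit:
carry_out([
  [0,[-8,0,0],[0,0,0]],
  [0,[-8,0,0],[0,0,0]],
  [0,[-3,0,0],[0,0,0]],
  [0,[-3,0,0],[0,0,0]],
  [0,[-3,0,0],[0,0,0]],
  [0,[-3,0,0],[0,0,0]],
  [0,[-3,0,0],[0,0,0]],
  [0,[-3,0,0],[0,0,0]],
  [0,[-3,0,0],[0,0,0]],
  [0,[-3,0,0],[0,0,0]],
  [0,[-3,0,0],[0,0,0]],
  [0,[-3,0,0],[0,0,0]],
  [0,[-3,0,0],[0,0,0]],
  [0,[-3,0,0],[0,0,0]],
  [0,[-3,0,0],[0,0,0]],
  [0,[-3,0,0],[0,0,0]],
  [0,[0,0,0],[0,0,0]],
])

```text
time_s: 4.37
eef_pos: [480.4, -102.3, 82.3]
ee_rot: [0.0, 0.097, 0.995, -0.0]
force: [-0.3, -0.3, 0.4]
grip_width: 0.002
```

```bash
python3 st.py; python3 - <<'E'
from rig import ctrl
import cv2
c=ctrl.capture("side")["color"]; cv2.imwrite("pics/s3.png",cv2.resize(c[165:290,290:410],None,fx=5,fy=4.6,interpolation=cv2.INTER_CUBIC))
E
```

```text
4.37 [ 480.4 -102.3   82.3] F [-0.29 -0.33  0.38] grip 0.002
toolx [-0.981  0.193 -0.   ] z [ 0. -0. -1.]
pin2 tcp rel pin board x,y,z -18.7 3.3 82.3
pin3 tcp rel pin board x,y,z -18.7 -135.2 82.3
```

View pics/s3.png

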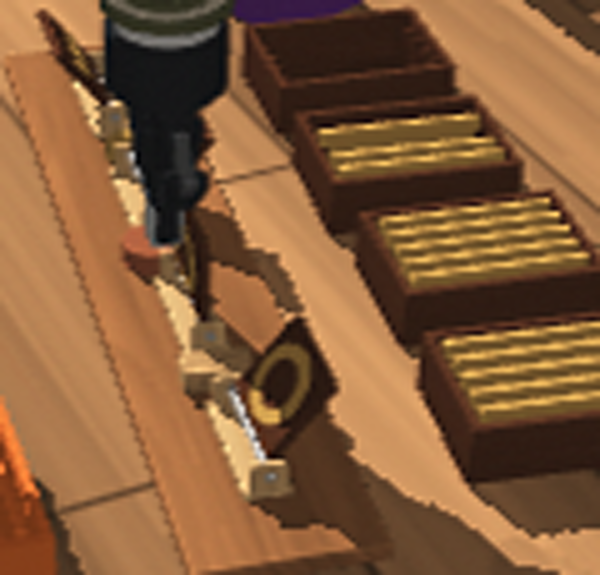

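Tag 2 at (195,265) is now almost upright against the finger and the force is small. I push a little past upright, pause, then look.

Emit:
carry_out([
  [0,[-3,0,0],[0,0,0]],
  [0,[-3,0,0],[0,0,0]],
  [0,[-3,0,0],[0,0,0]],
  [0,[-3,0,0],[0,0,0]],
  [0,[-3,0,0],[0,0,0]],
  [0,[-2,0,0],[0,0,0]],
  [0,[0,0,0],[0,0,0]],
  [0,[0,0,0],[0,0,0]],
  [0,[0,0,0],[0,0,0]],
  [0,[0,0,0],[0,0,0]],
  [0,[0,0,0],[0,0,0]],
  [0,[0,0,0],[0,0,0]],
  [0,[0,0,0],[0,0,0]],
  [0,[0,0,0],[0,0,0]],
  [0,[0,0,0],[0,0,0]],
  [0,[0,0,0],[0,0,0]],
  [0,[0,0,0],[0,0,0]],
])

```text
time_s: 5.83
eef_pos: [496.5, -105.5, 82.3]
ee_rot: [-0.0, 0.097, 0.995, -0.0]
force: [-0.6, 0.2, 0.0]
grip_width: 0.003
```

```bash
python3 st.py; python3 - <<'E'
from rig import ctrl
import cv2
c=ctrl.capture("side")["color"]; cv2.imwrite("pics/s4.png",cv2.resize(c[165:290,290:410],None,fx=5,fy=4.6,interpolation=cv2.INTER_CUBIC))
E
```

```text
5.83 [ 496.5 -105.5   82.3] F [-0.58  0.2   0.02] grip 0.003
toolx [-0.981  0.193  0.   ] z [-0. -0. -1.]
pin2 tcp rel pin board x,y,z -2.3 3.3 82.3
pin3 tcp rel pin board x,y,z -2.3 -135.1 82.3
```

View pics/s4.png

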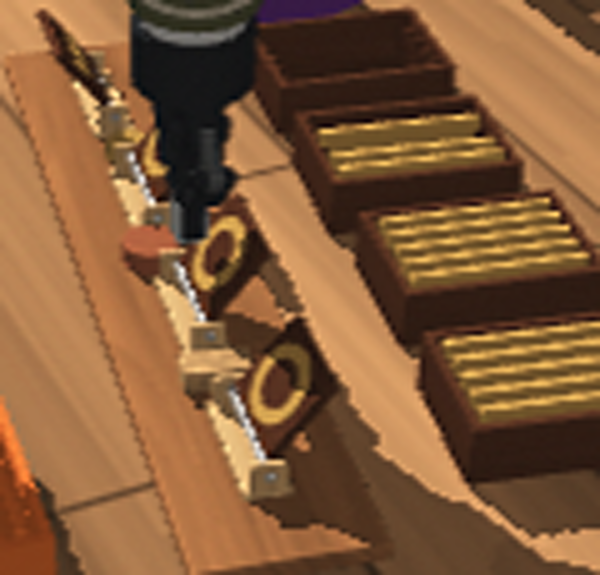

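Tag 2 at (225,255) has fallen to ring-up, parallel to tag 1. I back off, lift, and cross over to the far side of tag 3.

Emit:
carry_out([
  [0,[15,0,0],[0,0,0]],
  [0,[15,0,0],[0,0,0]],
  [0,[15,0,0],[0,0,0]],
  [0,[0,0,-25],[0,0,0]],
  [0,[0,0,-25],[0,0,0]],
  [0,[0,0,-25],[0,0,0]],
  [0,[0,0,-25],[0,0,0]],
  [0,[0,0,-10],[0,0,0]],
  [0,[-15,17,0],[0,0,0]],
  [0,[-15,17,0],[0,0,0]],
  [0,[-15,17,0],[0,0,0]],
  [0,[-15,17,0],[0,0,0]],
  [0,[-15,17,0],[0,0,0]],
  [0,[-15,17,0],[0,0,0]],
  [0,[-15,17,0],[0,0,0]],
  [0,[-15,16,0],[0,0,0]],
  [0,[-6,0,0],[0,0,0]],
  [0,[0,0,0],[0,0,0]],
  [0,[0,0,0],[0,0,0]],
])

```text
time_s: 7.47
eef_pos: [601.6, 10.9, 192.0]
ee_rot: [-0.0, 0.097, 0.995, -0.0]
force: [0.1, -0.3, 0.3]
grip_width: 0.0
```

```bash
python3 st.py
```

```text
7.47 [601.6  10.9 192. ] F [ 0.1  -0.3   0.32] grip 0.0
toolx [-0.981  0.193  0.001] z [-0.001 -0.    -1.   ]
pin2 tcp rel pin board x,y,z 78.1 138.0 192.0
pin3 tcp rel pin board x,y,z 78.1 -0.5 192.0
```

The TCP is 78 mm past pin 3, between the tag edge (about 44 mm) and the bin wall (125 mm). I descend 110 mm.

Emit:
carry_out([
  [0,[0,0,20],[0,0,0]],
  [0,[0,0,20],[0,0,0]],
  [0,[0,0,20],[0,0,0]],
  [0,[0,0,20],[0,0,0]],
  [0,[0,0,15],[0,0,0]],
  [0,[0,0,15],[0,0,0]],
  [0,[0,0,0],[0,0,0]],
  [0,[0,0,0],[0,0,0]],
])

```text
time_s: 8.13
eef_pos: [601.4, 10.8, 82.5]
ee_rot: [-0.0, 0.097, 0.995, -0.0]
force: [1.2, -0.5, 0.3]
grip_width: -0.007
```

```bash
python3 st.py; python3 - <<'E'
from rig import ctrl
import cv2
c=ctrl.capture("side")["color"]; cv2.imwrite("pics/s5.png",cv2.resize(c[145:270,290:410],None,fx=5,fy=4.6,interpolation=cv2.INTER_CUBIC))
E
```

```text
8.13 [601.4  10.8  82.5] F [ 1.23 -0.52  0.34] grip -0.007
toolx [-0.981  0.194  0.001] z [-0.001  0.    -1.   ]
pin2 tcp rel pin board x,y,z 78.0 137.9 82.5
pin3 tcp rel pin board x,y,z 78.0 -0.6 82.5
```

View pics/s5.png

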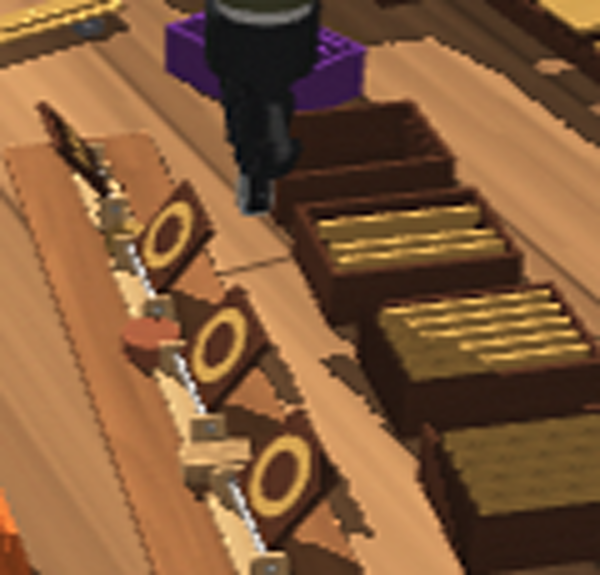

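The picture shows the finger tip at (255,205), clear of tag 3 (170,230) on its bin side. Tags 1–3 are ring up and tag 4 is bar up. I now push along the board's −x.

Emit:
carry_out([
  [0,[8,0,0],[0,0,0]],
  [0,[8,0,0],[0,0,0]],
  [0,[3,0,0],[0,0,0]],
  [0,[3,0,0],[0,0,0]],
  [0,[3,0,0],[0,0,0]],
  [0,[3,0,0],[0,0,0]],
  [0,[3,0,0],[0,0,0]],
  [0,[3,0,0],[0,0,0]],
  [0,[3,0,0],[0,0,0]],
  [0,[3,0,0],[0,0,0]],
  [0,[3,0,0],[0,0,0]],
  [0,[3,0,0],[0,0,0]],
  [0,[3,0,0],[0,0,0]],
  [0,[3,0,0],[0,0,0]],
  [0,[3,0,0],[0,0,0]],
  [0,[3,0,0],[0,0,0]],
  [0,[0,0,0],[0,0,0]],
])

```text
time_s: 9.6
eef_pos: [544.6, 22.7, 82.3]
ee_rot: [-0.0, 0.097, 0.995, 0.0]
force: [0.2, 0.1, -0.2]
grip_width: 0.001
```

```bash
python3 st.py; python3 - <<'E'
from rig import ctrl
import cv2
c=ctrl.capture("side")["color"]; cv2.imwrite("pics/s6.png",cv2.resize(c[145:270,290:410],None,fx=5,fy=4.6,interpolation=cv2.INTER_CUBIC))
E
```

```text
9.6 [544.6  22.7  82.3] F [ 0.24  0.14 -0.18] grip 0.001
toolx [-0.981  0.193  0.   ] z [-0.  0. -1.]
pin2 tcp rel pin board x,y,z 19.9 138.5 82.3
pin3 tcp rel pin board x,y,z 19.9 0.0 82.3
```

View pics/s6.png

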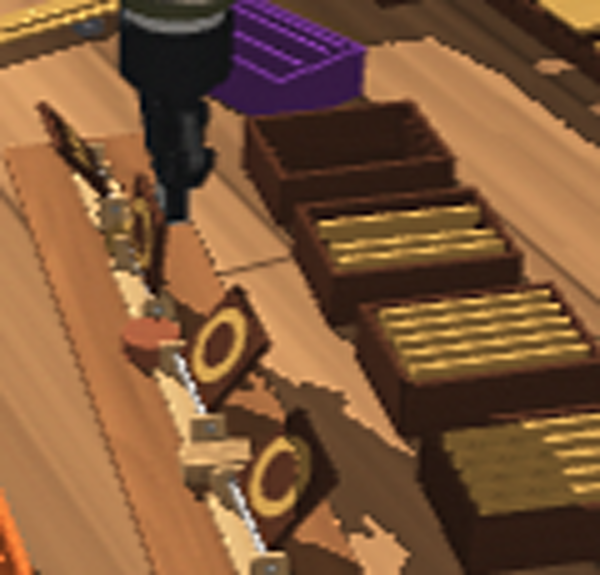

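Tag 3 at (148,230) is nearly upright. I take it just past upright.

Emit:
carry_out([
  [0,[3,0,0],[0,0,0]],
  [0,[3,0,0],[0,0,0]],
  [0,[3,0,0],[0,0,0]],
  [0,[3,0,0],[0,0,0]],
  [0,[3,0,0],[0,0,0]],
  [0,[3,0,0],[0,0,0]],
  [0,[0,0,0],[0,0,0]],
  [0,[0,0,0],[0,0,0]],
  [0,[0,0,0],[0,0,0]],
  [0,[0,0,0],[0,0,0]],
  [0,[0,0,0],[0,0,0]],
  [0,[0,0,0],[0,0,0]],
  [0,[0,0,0],[0,0,0]],
  [0,[0,0,0],[0,0,0]],
  [0,[0,0,0],[0,0,0]],
  [0,[0,0,0],[0,0,0]],
  [0,[0,0,0],[0,0,0]],
])

```text
time_s: 11.07
eef_pos: [527.5, 26.0, 82.3]
ee_rot: [-0.0, 0.097, 0.995, 0.0]
force: [-0.6, 0.3, 0.3]
grip_width: 0.001
```

```bash
python3 st.py; python3 - <<'E'
from rig import ctrl
import cv2
c=ctrl.capture("side")["color"]; cv2.imwrite("pics/s7.png",cv2.resize(c[145:270,290:410],None,fx=5,fy=4.6,interpolation=cv2.INTER_CUBIC))
E
```

```text
11.07 [527.5  26.   82.3] F [-0.62  0.28  0.31] grip 0.001
toolx [-0.981  0.193  0.   ] z [-0.  0. -1.]
pin2 tcp rel pin board x,y,z 2.4 138.4 82.3
pin3 tcp rel pin board x,y,z 2.4 -0.1 82.3
```

View pics/s7.png

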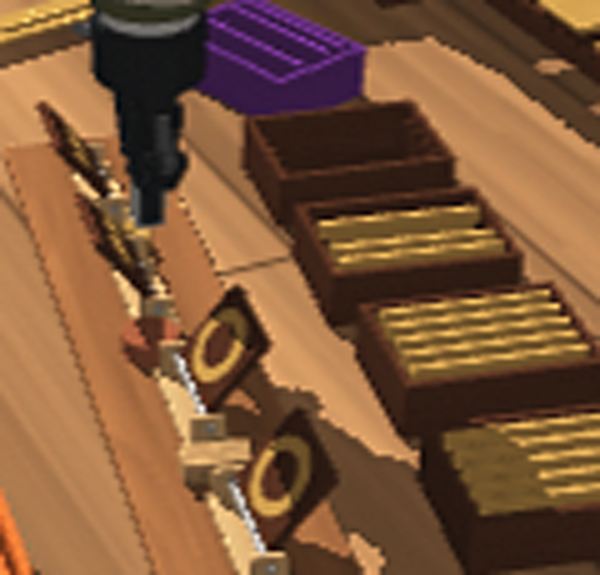

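Tag 3 at (115,240) now lies bar-up, parallel to tag 4. I back off, lift and clear the view.

Emit:
carry_out([
  [0,[-15,0,0],[0,0,0]],
  [0,[-15,0,0],[0,0,0]],
  [0,[-10,0,0],[0,0,0]],
  [0,[0,0,-25],[0,0,0]],
  [0,[0,0,-25],[0,0,0]],
  [0,[0,0,-25],[0,0,0]],
  [0,[0,0,-25],[0,0,0]],
  [0,[0,0,-25],[0,0,0]],
  [0,[0,0,-25],[0,0,0]],
  [0,[20,25,0],[0,0,0]],
  [0,[20,25,0],[0,0,0]],
  [0,[20,25,0],[0,0,0]],
  [0,[20,25,0],[0,0,0]],
  [0,[20,25,0],[0,0,0]],
  [0,[20,25,0],[0,0,0]],
  [0,[20,25,0],[0,0,0]],
  [0,[20,25,0],[0,0,0]],
  [0,[20,25,0],[0,0,0]],
  [0,[20,25,0],[0,0,0]],
  [0,[0,0,0],[0,0,0]],
])

```text
time_s: 12.78
eef_pos: [416.2, 305.9, 232.4]
ee_rot: [-0.0, 0.095, 0.996, 0.001]
force: [0.8, -0.5, 0.0]
grip_width: -0.001
```

```bash
python3 st.py; python3 - <<'E'
from rig import ctrl
from h import *
c=ctrl.capture("side"); cv2.imwrite("pics/s8.png",cv2.resize(c["color"][145:295,270:450],None,fx=4,fy=4,interpolation=cv2.INTER_CUBIC))
c=ctrl.capture("top"); np.savez("top1.npz",**c); cv2.imwrite("pics/t8.png",cv2.resize(c["color"][95:260,220:500],None,fx=2.8,fy=2.8,interpolation=cv2.INTER_CUBIC))
P=cloud(c); P0=cloud(load("top0"))
pins={1:(470.8,-246.8),2:(498.1,-109.2),3:(525.1,26.6),4:(552,164)}
bx=np.array([.981,-.195]);by=np.array([.195,.981])
for k,p in pins.items():
  for n,Q in (("before",P0),("now",P)):
    d=Q[...,:2]-p; a=d@bx; b=d@by; m=(abs(b)<30)&(abs(a)<60)&(Q[...,2]>82)&(Q[...,2]<130)
    print(k,n,"edge lean x",a[m].mean().round(1) if m.any() else None,m.sum())
E
```

```text
12.78 [416.2 305.9 232.4] F [ 0.81 -0.48  0.04] grip -0.001
toolx [-0.982  0.189  0.001] z [-0.001  0.001 -1.   ]
pin2 tcp rel pin board x,y,z -161.3 391.2 232.4
pin3 tcp rel pin board x,y,z -161.3 252.7 232.4
1 before edge lean x 34.4 121
1 now edge lean x 34.3 123
2 before edge lean x -34.8 96
2 now edge lean x 34.5 121
3 before edge lean x 34.1 125
3 now edge lean x -34.4 103
4 before edge lean x -34.3 96
4 now edge lean x -34.0 99
```

View pics/s8.png

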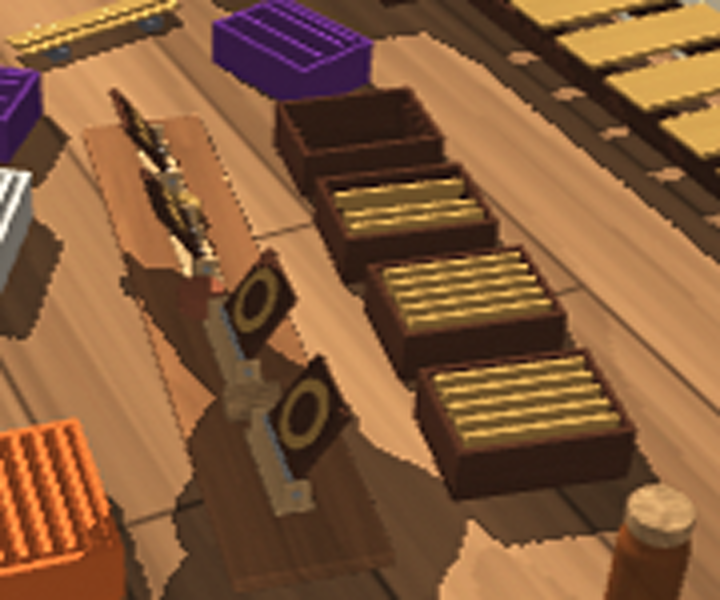

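View pics/t8.png

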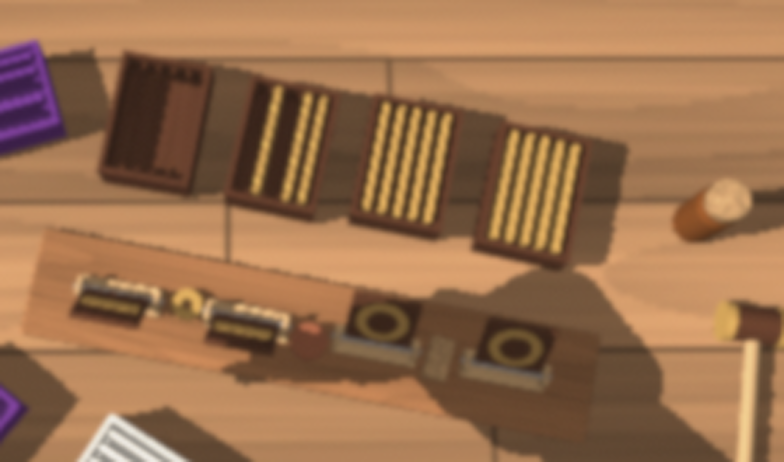

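Both views show rings up at tags 1 and 2, opposite the full bins, and bars up at tags 3 and 4, opposite the 3-key and empty bins. Every edge is at its ±34 mm stop position and the bins and loose things look unmoved, so I'm handing in.

```bash
python3 -c "
from rig import ctrl
print(ctrl.finish_job())"
```

```text
the job is handed in; nothing more can be done
None
```

I tipped two tags with the shut fingertips, taking each just past upright so it fell the rest of the way by itself. I then handed the job in at about 13 s of the 64 s allowed. No verdict is reported on hand-in.

- **Tag 2:** tipped from bar to ring, because its bin is full.
- **Tag 3:** tipped from ring to bar, because its bin holds only 3 keys.
- **Tags 1 and 4:** already right, so I left them alone. Tag 1 shows the ring opposite a full bin, and tag 4 shows the bar opposite the empty bin.

**Last checks:**
- **Tag positions:** the free edges measured +34, +34, −34 and −34 mm from their pins for tags 1 to 4. That matches the readings of tags already lying at their stops at the start.
- **Forces:** the readings at the end of each move stayed below about 1.5 N. Forces within a move were not recorded.
- **Bins and loose things:** those visible in the last pictures looked unmoved, judged by eye rather than measured. The scraper was outside those last crops, but the arm only passed high on that side.
- **Arm:** it stands clear with the fingertips at z = 232 mm, touching nothing.

No check failed or disagreed.

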